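Chock the tile in its pressing nest and hold it flush

ROBOT

A 6-joint arm with a two-finger parallel gripper is mounted at the origin on a cart in front of the work surface, level with it; the furniture and walls round the work are solid. World frame = base frame: x ahead of the robot, y to its left, z up, the work surface at z = 0. Lengths are in mm, angles in degrees, forces in N, time in s.
With the tool pointing down it reaches from about 350 to 975 mm from the base axis. Payload 17.4 kg.
Tool frame: the origin (TCP) lies between the finger pads; the fingertips stand 17 mm ahead of it and the grasp point (between the pads) lies 2 mm behind it (bot.tcp_to_tips is the distance from the TCP to the fingertips, in mm); z points along the fingers, x is the direction in which the jaws open and shut, and the axes are right-handed (so a half turn about z gives the same grasp; the last joint's range is limited). The gripper opens to 85 mm and grips with 20 to 120 N. Pads are 22 mm wide; open, the fingers measure 114 mm over their backs; the gripper's body (76 mm by 85 mm) begins 54 mm behind the grasp point. The pads swing forward as they close: fully open they stand 13 mm farther back than shut.
Start: joints at [72.605, 6.646, 82.598, -0, 90.757, -2.166], TCP at [177.318, 651.3, 248.303] pointing down, gripper open.
Joint ranges: [-162.19, 162.19], [-47.58, 125.68], [4.15, 143.07], [-65.23, 245.23], [0.69, 171.88], [-170.13, 170.13]. Speed limits (degrees/s): [108.29, 108.29, 127.2, 180, 180, 180].

INTERFACE

Orientations are given as [roll, pitch, yaw] about the fixed x, y, z axes, in that order (R = Rz(yaw) Ry(pitch) Rx(roll)).
In Python, from station import telemetry, grab_frame, order, bot gives the robot as it stands. The module is installed in compiled form; this text tells all that it offers.
- The arm moves only by the tool arm_command, never from a script. Its argument "commands" is a list of rows, each a list of 3 entries, a list of its own where there are three numbers: the turn, a rotation vector about the tool's x, y, z in units of pi rad (1.0 is pi rad), then the shift along the tool's x, y, z in units of 0.2 m (1.0 is 0.2 m), then the opening, from -1 (shut) to 1 (fully open), so that 0 is half open. A call has 1 to 20 rows; each row is the pose to reach, as a shift and turn from the pose commanded when the call began, along the tool's axes at that moment, turning the shorter way round; what a row does not reach only later rows make up. A row lasts 1/8 s, in which the tool goes at most 62.5 mm and 10.7 degrees, less where a joint would pass 70% of its speed; a pose out of reach is approached as far as the arm can. A call with a number of a shift or a turn outside -1 to 1 is refused whole. A call with a gripper value outside its range is refused whole. The fingers move at their own pace and stop on an object; "force" is the grip in N (left out, the last holds). Time passes only in rows, so rows that repeat a pose let the fingers close. It gives the time, the measured TCP pose, the force and the opening at its end, in the units of the state.
- telemetry.observe(): the state, without advancing time (a new reading comes with each control period).
- grab_frame(name): name is "side" or "top"; returns a dict with "color" (400x640x3 uint8, red, green, blue), "depth" (400x640 float32, mm along the optical axis (not along the pixel's ray), 0 where there is no reading), "K" (3x3 intrinsics, pixels), "rvec" (rotation vector, rad) and "tvec" (3), from world to camera coordinates, as OpenCV has them. Camera axes: x right, y down, z forward; pixel columns grow to the right and rows downward; lengths in mm; the calibration is good to about 2 mm. A picture is of the moment at which its call begins.
- order.close_job(): hands the job in, once; it reports no verdict.
The state is a dict: "time_s": time; "joints": joint angles; "joint_velocities": joint speeds; "joint_torque": joint torques, N m; "eef_pos": TCP position; "eef_rot": TCP orientation; "contact_force": force on the tool from outside, world axes, zero at the start; "ft_torque": the same for the moment, N m; "gripper_width": finger opening in mm.
Only numpy, scipy, OpenCV 4.12 (cv2) and the standard library are available. Lean on these libraries where they do the work, as an engineer would, in place of code of your own. Each camera call takes 0.05 s, during which the arm holds its last target. There are 200 camera calls.

TASK

Two tiles lie on sprung pads in two blue pressing nests, but only one nest has a gap between tile and front rail wide enough for the orange spacer. Take the spacer from its grey stand, slide it upright, thin edge first, all the way down into that gap near the middle of the rail, so that it keeps the tile up against the back fence, and let go of it. Then press that tile down with the fingertips until it is flush with the nest's rims, and finish while still holding it pressed there; leave the other tile and the things lying around alone.

Things in the scene. Friction and masses are not known exactly. Their poses are not given: they have to be found in the camera images.
- nest_a: Fixed pressing nest, WIDE gap: base 144 x 108 x 8 mm, blue back fence and cheeks, dark front rail toward the robot, tops all 28 mm above the bench. Origin on the bench under the centre of a tile at the fence; x from rail to fence, y along the rail. Fence face x = +40 mm, cheek faces y = +-42 mm, rail face x = -56 mm, so the gap is 16 mm with the tile at the fence.
- nest_a_gap (a point): Middle of the wide gap, on the base plate, 8 mm above the bench, at nest_a x = -48, y = 0: the seated spacer's foot rests on the plate here, x = -49 to -47 mm. The tile starts 1 to 3.5 mm off the fence, so the gap is 12.5 to 15 mm at first; the spacer's thin nose enters and its body pushes the tile back.
- nest_a_pad (a joint): Sprung rubber pad under tile_a (nest_b's is alike): 0 = up, tile top 34 mm above the bench, 6 mm proud of the rims; 0.006 m = down on its stop, tile flush with the rims at 28 mm. About 4 N starts it, about 10 N takes it fully down; it springs back up when released.
- nest_b: Fixed pressing nest, NARROW gap: base 144 x 108 x 8 mm, blue back fence and cheeks, dark front rail toward the robot, tops all 28 mm above the bench. Origin on the bench under the centre of a tile at the fence; x from rail to fence, y along the rail. Fence face x = +40 mm, cheek faces y = +-42 mm, rail face x = -46 mm, so the gap is 6 mm at most: the spacer cannot go in.
- tile_a: White ceramic tile with four small brass dots, 80 x 80 x 12 mm, 120 g, lying loose on the sprung pad of nest_a (wide gap). Origin at the centre of its underside, z up; axes along the nest's. This is the tile to be pressed.
- tile_a_top (a point): Centre of the top face of tile_a, 12 mm above its origin.
- tile_b: White ceramic tile with four small brass dots, 80 x 80 x 12 mm, 120 g, lying loose on the sprung pad of nest_b (narrow gap). Origin at the centre of its underside, z up; axes along the nest's. To be left alone.
- stand: Grey plastic stand of the spacer, fixed: foot 60 x 90 x 6 mm, on it a slotted block 33 x 70 mm whose top is 36 mm above the bench; slot 17 mm (x) by 54 mm (y), 30 mm deep, open upward. Origin under its centre on the bench, x across the slot, y along it.
- spacer: Orange plastic spacer with black grip lines, 14 mm thick (x), 50 mm long (y), 68 mm tall (z), 70 g, slick below; its lowest 15 mm taper to a 7 mm nose. It stands upright in the stand's slot, its foot 6 mm above the bench, so its upper 38 mm show; grip it from above across its 14 mm thickness near the top. Origin at the centre of its foot. It is the same either way round.
- gland: White cable gland with blue insert, 56 x 46 x 40 mm, bystander, origin at its underside.
- locknut: White hexagonal locknut, 64 x 73 x 10 mm, lying flat, bystander.
- hex_key: Black hex key, 33 x 113 x 6 mm, lying flat, bystander.
- marker: White marker pen with blue cap, 13 x 131 x 13 mm, lying flat, bystander.
Not all that is in view belongs to the job. There is more than one size of the spacer; the job needs the larger.

How it is judged (in metres and radians):
On the way, in this order (a step that is already met when the one before it is completed fails the run):
1. the spacer stands fully down in the wide gap and has been let go (z of spacer in the frame of nest_a below 0.011 m and x of spacer in the frame of nest_a between -0.054 and -0.044 m and y of spacer in the frame of nest_a between -0.02 and 0.02 m and angle between spacer's own z axis and vertical below 0.15 rad and contact force between spacer and the fingers below 0.2 N), for 0.3 s.
2. the fingers press the tile flush with the rims (z of tile_a_top in the frame of nest_a below 0.03 m and x of tile_a_top in the frame of nest_a above -0.003 m and angle between tile_a's own z axis and vertical below 0.04 rad and contact force between the fingers and tile_a above 3 N), for 0.3 s.
At the end, for the whole second after the job is handed in: Spacer untouched in nest_a's gap: foot within 3 mm of the base plate, within 20 mm of the rail's middle, tilt under 0.15 rad. Fingers press tile_a with over 3 N: its top at most 2 mm above the rims, within 3 mm of its place at the fence, tilt under 0.04 rad, at rest (all of step 1 and all of step 2 and linear speed of tile_a below 0.02 m/s); the arm keeps its last pose, push and grip.
It fails at once if the other tile is displaced by more than 5 mm (distance of tile_b from where it was at the start of the episode above 0.005 m).
It fails at once if a bystander (gland, locknut, hex key, marker) is displaced by more than 20 mm (distance of any of gland, locknut, hex_key, marker from where it was at the start of the episode above 0.02 m).
It also fails if it takes over 48 s, if anything falls off the work surface, if the arm or the gripper's body presses on something with over 40 N, if the wrist force passes 120 N, or if a joint passes its speed limit or range.

## Working session

There is one attempt and no reset: what is moved stays moved. The work goes in short steps, Python scripts to look and compute and a tool call to move; the robot and the scene stay as the last step left them, time stands still between calls to the robot, and variables do not carry over. Pictures are saved under pics/ and viewed, about 8 in all and at most 12, crops included, and the job is handed in when it is done.

Besides the shell and the picture viewer there is one more tool, called as name([rows], argument=value, ...), one row to a line, values as JSON. arm_command: Moves the arm, as the interface text tells. Shifts and turns lie within -1 to 1; 1 stands for 0.2 m of shift or pi rad of turn. Its arguments: {"type":"object","properties":{"commands":{"type":"array"},"force":{"type":"number"}},"required":["commands"]}

```bash
mkdir -p pics; cat > h.py <<'E'
import numpy as np, cv2
from station import telemetry, grab_frame, order, bot
def snap(cam):
    f=grab_frame(cam); np.savez(f'{cam}.npz',**f); return f
def load(cam): return dict(np.load(f'{cam}.npz'))
def save(name,img): cv2.imwrite(f'pics/{name}.png',img[...,::-1])
def cloud(f):
    d=f['depth'].astype(float);K=f['K'];v,u=np.mgrid[:d.shape[0],:d.shape[1]]
    c=np.stack([(u-K[0,2])/K[0,0]*d,(v-K[1,2])/K[1,1]*d,d],-1)
    R=cv2.Rodrigues(f['rvec'])[0]; w=(c-f['tvec'].ravel())@R; w[d==0]=np.nan; return w
def proj(f,p):
    return cv2.projectPoints(np.float64(p).reshape(-1,3),f['rvec'],f['tvec'],f['K'],None)[0].reshape(-1,2)
E
python3 - <<'E'
from h import *
a=snap('top');b=snap('side')
save('top',a['color']);save('side',b['color'])
for f in(a,b): print(f['K'][0,0],-cv2.Rodrigues(f['rvec'])[0].T@f['tvec'].ravel())
print(telemetry.observe())
E
```

```text
399.54493691445646 [368.59533979 297.28724894 889.95519999]
456.63961840365033 [ 306.39619094 -456.51002142  623.83113456]
{'time_s': 0.1, 'joints': array([ 7.26055055e+01,  6.67106423e+00,  8.26325310e+01, -2.92807794e-04,
        9.07555422e+01, -2.16629347e+00]), 'joint_velocities': array([ 0.00802371, -0.00808677, -0.11918674,  0.04290718, -0.08513895,
        0.00955291]), 'joint_torque': array([ 2.91430850e-03, -7.33678222e+01, -6.33786106e+01,  1.17503914e-04,
        5.23488226e-03, -3.31359593e-05]), 'eef_pos': array([177.26828655, 651.14846725, 247.63301953]), 'eef_rot': array([-1.79998057e+02,  5.91061809e-02,  7.47717963e+01]), 'contact_force': array([-0.32225265, -0.10076534,  0.84151057]), 'ft_torque': array([ 0.02020289, -0.05307087, -0.01344492]), 'gripper_width': 85.2347275153903}
```

View pics/top.png

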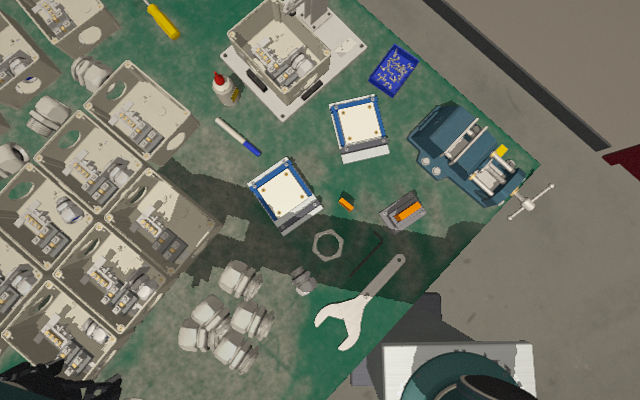

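View pics/side.png

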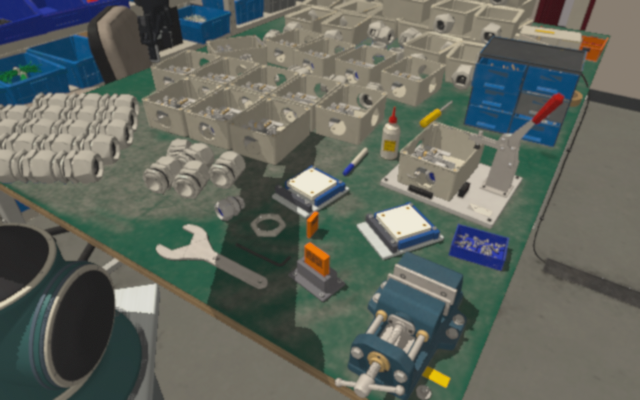

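The top view shows two nests, at (285,192) and (360,125). There are two orange items: a small block standing loose at (346,204) and the larger one in the grey stand at (408,212). I choose the one in the stand and will check it, and the gaps, in a crop.

```bash
python3 - <<'E'
from h import *
f=load('top');g=f['color'];w=cloud(f)
c=g[85:240,240:440]; save('crop',cv2.resize(c,None,fx=3.8,fy=3.8,interpolation=cv2.INTER_CUBIC))
hsv=cv2.cvtColor(g,cv2.COLOR_RGB2HSV)
for n,(x0,y0,x1,y1) in dict(stand=(380,185,430,235),small=(335,190,358,215)).items():
    m=np.zeros(g.shape[:2],bool); m[y0:y1,x0:x1]=1
    o=m&(hsv[...,0]<22)&(hsv[...,1]>150)&(hsv[...,2]>80)
    p=w[o];p=p[~np.isnan(p[:,0])]; zt=np.percentile(p[:,2],90); t=p[abs(p[:,2]-zt)<5]
    print(n,len(p),zt,cv2.minAreaRect(t[:,:2].astype(np.float32)))
for n,(x0,y0,x1,y1) in dict(n1=(240,145,330,245),n2=(320,88,400,170)).items():
    m=np.zeros(g.shape[:2],bool); m[y0:y1,x0:x1]=1
    for nm,cm in dict(white=(hsv[...,1]<70)&(hsv[...,2]>200)&(w[...,2]>30),blue=(hsv[...,0]>98)&(hsv[...,0]<125)&(hsv[...,1]>130),tall=(w[...,2]>20)).items():
        o=m&cm; k,l,s,_=cv2.connectedComponentsWithStats(o.astype(np.uint8)); i=1+s[1:,4].argmax(); o=l==i
        p=w[o];p=p[~np.isnan(p[:,0])]
        print(n,nm,len(p),np.percentile(p[:,2],[5,50,95]).round(1),cv2.minAreaRect(p[:,:2].astype(np.float32)))
E
```

```text
stand 198 76.23657938842425 ((433.4807434082031, 107.73621368408203), (13.580401420593262, 49.858551025390625), 32.4215087890625)
small 99 47.65584682216887 ((452.5646057128906, 234.7958221435547), (33.10248947143555, 9.45712661743164), 48.073890686035156)
n1 white 1248 [32.  34.5 37. ] ((478.49041748046875, 370.685302734375), (79.15913391113281, 78.76548767089844), 34.31363296508789)
n1 blue 473 [25.  28.3 30.8] ((486.4951171875, 373.45916748046875), (90.513427734375, 108.75944519042969), 34.43735885620117)
n1 tall 1982 [26.5 33.6 36.7] ((485.08636474609375, 374.59979248046875), (94.87047576904297, 107.10221099853516), 34.2723503112793)
n2 white 1189 [32.4 34.8 37.2] ((633.3399658203125, 200.5739288330078), (79.30325317382812, 79.15278625488281), 12.192553520202637)
n2 blue 277 [25.9 28.8 31. ] ((639.208251953125, 207.60482788085938), (90.63990020751953, 91.84808349609375), 14.405061721801758)
n2 tall 1846 [26.9 33.9 37. ] ((639.8701171875, 201.8533935546875), (93.4353256225586, 107.71837615966797), 12.828790664672852)
```

View pics/crop.png

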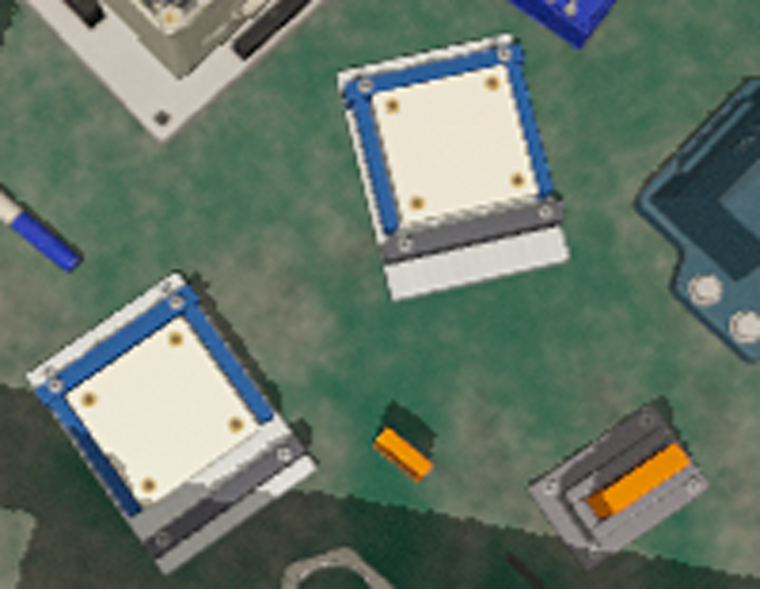

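The crop shows the left nest's gap is the wide one, with its rail near top-image (292,216). The right nest's tile nearly touches its rail. The spacer in the stand measures 14x50 mm, top at about 75 mm, so it is the large one; the loose orange block is about 9x33 mm. Next I refine the nest frame and check clearance to the vise.

```bash
python3 - <<'E'
from h import *
f=load('top');g=f['color'];w=cloud(f)
m=np.zeros(g.shape[:2],bool); m[95:210,405:560]=1
print('vise z max',np.nanmax(w[m][:,2]), 'near stand 110mm: max z', [np.nanmax(w[(np.hypot(w[...,0]-433,w[...,1]-108)<r)&(np.hypot(w[...,0]-433,w[...,1]-108)>48)][:,2]) for r in (70,90,110,140)])
a=np.radians(34.3);ex=np.array([np.cos(a),np.sin(a)]);ey=np.array([-ex[1],ex[0]]);o=np.array([478.5,370.7])
s=0.25;X=np.arange(80,-110,-s);Y=np.arange(70,-70,-s)
def rect(z):
    YY,XX=np.meshgrid(Y,X); P=o+XX[...,None]*ex+YY[...,None]*ey; P=np.dstack([P,np.full(XX.shape,float(z))])
    uv=proj(f,P).astype(np.float32).reshape(*XX.shape,2); return cv2.remap(g,uv[...,0],uv[...,1],cv2.INTER_CUBIC)
r=rect(28); 
v=r.copy()
for k in range(-100,80,20):
    i=int((80-k)/s); v[i]=(255,0,0) if k==0 else (255,160,160)
for k in range(-60,70,20):
    i=int((70-k)/s); v[:,i]=(255,0,0) if k==0 else (255,160,160)
save('rect',v)
for y in(-25,-15,15,25):
  row=cv2.blur(r,(25,1))[:,int((70-y)/s)].astype(int)
  print(y,[(x,*row[int((80-x)/s)]) for x in range(-76,-32,2)])
E
```

```text
vise z max 99.09370475552375 near stand 110mm: max z [np.float64(9.312612459314165), np.float64(10.113269199432466), np.float64(15.94252760963412), np.float64(93.28625115623407)]
-25 [(-76, np.int64(155), np.int64(153), np.int64(146)), (-74, np.int64(194), np.int64(193), np.int64(186)), (-72, np.int64(194), np.int64(194), np.int64(185)), (-70, np.int64(214), np.int64(213), np.int64(204)), (-68, np.int64(217), np.int64(215), np.int64(207)), (-66, np.int64(112), np.int64(111), np.int64(107)), (-64, np.int64(87), np.int64(85), np.int64(90)), (-62, np.int64(110), np.int64(108), np.int64(112)), (-60, np.int64(106), np.int64(103), np.int64(107)), (-58, np.int64(105), np.int64(104), np.int64(108)), (-56, np.int64(100), np.int64(99), np.int64(101)), (-54, np.int64(97), np.int64(96), np.int64(95)), (-52, np.int64(136), np.int64(135), np.int64(128)), (-50, np.int64(194), np.int64(193), np.int64(186)), (-48, np.int64(223), np.int64(223), np.int64(214)), (-46, np.int64(218), np.int64(217), np.int64(209)), (-44, np.int64(217), np.int64(217), np.int64(209)), (-42, np.int64(210), np.int64(209), np.
[... 2914 characters left out ...]
2), np.int64(61), np.int64(63)), (-58, np.int64(61), np.int64(61), np.int64(63)), (-56, np.int64(62), np.int64(61), np.int64(63)), (-54, np.int64(101), np.int64(99), np.int64(96)), (-52, np.int64(145), np.int64(145), np.int64(138)), (-50, np.int64(142), np.int64(143), np.int64(135)), (-48, np.int64(141), np.int64(140), np.int64(133)), (-46, np.int64(142), np.int64(141), np.int64(135)), (-44, np.int64(140), np.int64(138), np.int64(133)), (-42, np.int64(135), np.int64(133), np.int64(127)), (-40, np.int64(173), np.int64(168), np.int64(154)), (-38, np.int64(240), np.int64(237), np.int64(219)), (-36, np.int64(240), np.int64(239), np.int64(221)), (-34, np.int64(236), np.int64(233), np.int64(213))]
```

View pics/rect.png

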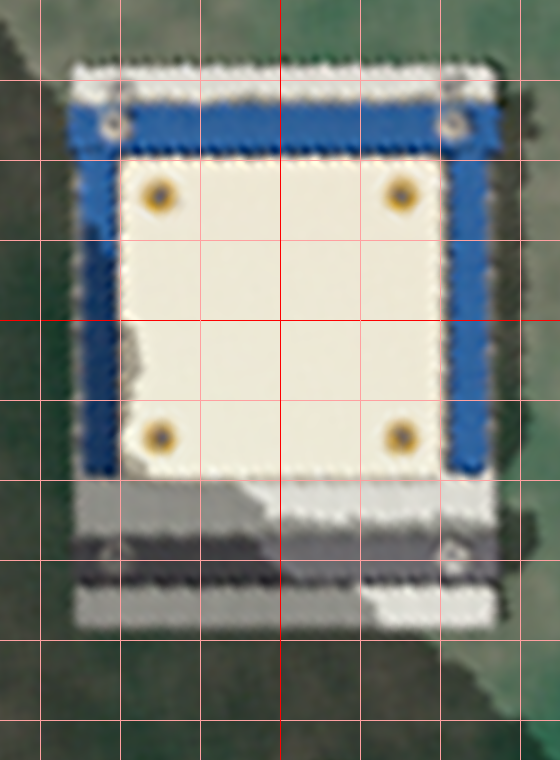

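The rectified nest view puts the rail's inner face at about -53.5 in my trial frame and the gap at about 13 mm. That gives nest_a at about (481,371), yaw 34.3°, and a gap point at about (441,344). The vise is more than 110 mm from the stand, so the reach is clear. I'll head to a spot above the spacer.

```bash
cat >> h.py <<'E'
from scipy.spatial.transform import Rotation as Ro
def need(pos,yaw):
    "units from the current pose to pos, yaw with the tool pointing down"
    s=telemetry.observe(); R=Ro.from_euler('xyz',s['eef_rot'],degrees=True)
    d=R.inv().apply(np.array(pos)-s['eef_pos'])/200
    yaw=s['eef_rot'][2]+(yaw-s['eef_rot'][2]+90)%180-90
    t=(R.inv()*Ro.from_euler('xyz',[180,0,yaw],degrees=True)).as_rotvec()/np.pi
    print('turn',t.round(4),'shift',d.round(4),'| t',round(s['time_s'],2),'pos',s['eef_pos'].round(1),'rot',s['eef_rot'].round(2),'F',s['contact_force'].round(1),'w',round(s['gripper_width'],1))
E
python3 -c "
from h import *
need([433.5,107.7,200],32.4)"
```

```text
turn [1.000e-04 3.000e-04 2.354e-01] shift [-2.2851  1.9499  0.2405] | t 0.1 pos [177.3 651.1 247.6] rot [-1.800e+02  6.000e-02  7.477e+01] F [-0.3 -0.1  0.8] w 85.2
```

arm_command([
  [[0, 0, 0], [-0.76, 0.65, 0], 1],
  [[0, 0, 0], [-0.76, 0.65, 0], 1],
  [[0, 0, 0], [-0.76, 0.65, 0], 1],
  [[0, 0, 0], [-0.76, 0.65, 0], 1],
  [[0, 0, 0], [-0.76, 0.65, 0], 1],
])

```text
time_s: 0.72
eef_pos: [263.1, 470.3, 248.5]
eef_rot: [180.0, -0.0, 74.7]
contact_force: [-0.1, 0.7, 0.4]
gripper_width: 85.2
```

arm_command([
  [[0, 0, 0], [-0.76, 0.65, 0], 1],
  [[0, 0, 0], [-0.76, 0.65, 0], 1],
  [[0, 0, 0], [-0.76, 0.65, 0], 1],
  [[0, 0, 0], [-0.76, 0.65, 0], 1],
  [[0, 0, 0], [-0.76, 0.65, 0], 1],
])

```text
time_s: 1.35
eef_pos: [348.5, 290.3, 248.3]
eef_rot: [-180.0, -0.0, 74.7]
contact_force: [0.5, 0.3, -0.0]
gripper_width: 85.8
```

arm_command([
  [[0, 0, 0.235], [-0.76, 0.65, 0.2], 1],
  [[0, 0, 0.235], [-0.76, 0.65, 0.2], 1],
  [[0, 0, 0.235], [-0.76, 0.65, 0.2], 1],
  [[0, 0, 0.235], [-0.76, 0.65, 0.2], 1],
  [[0, 0, 0.235], [-0.76, 0.65, 0.2], 1],
  [[0, 0, 0.235], [-0.76, 0.65, 0.2], 1],
  [[0, 0, 0.235], [-0.76, 0.65, 0.2], 1],
])

```text
time_s: 2.22
eef_pos: [433.6, 110.2, 208.5]
eef_rot: [-180.0, -0.0, 32.7]
contact_force: [0.1, -1.4, -0.4]
gripper_width: 85.5
```

```bash
python3 -c "
from h import *
need([433.5,107.7,150],32.4)"
```

```text
turn [-0.     -0.0001  0.0017] shift [-0.0074  0.0101  0.2924] | t 2.23 pos [433.6 110.2 208.5] rot [-1.800e+02 -1.000e-02  3.271e+01] F [ 0.1 -1.4 -0.4] w 85.5
```

arm_command([
  [[0, 0, 0.002], [-0.007, 0.01, 0.4], 0.2],
  [[0, 0, 0.002], [-0.007, 0.01, 0.4], 0.2],
  [[0, 0, 0.002], [-0.007, 0.01, 0.6], 0],
  [[0, 0, 0.002], [-0.007, 0.01, 0.735], 0],
  [[0, 0, 0.002], [-0.007, 0.01, 0.735], 0],
  [[0, 0, 0.002], [-0.007, 0.01, 0.735], 0],
])

```text
time_s: 2.98
eef_pos: [434.5, 106.8, 63.2]
eef_rot: [180.0, -0.1, 32.2]
contact_force: [-0.4, -0.2, 0.5]
gripper_width: 42.7
```

arm_command([
  [[0, 0, 0], [0, 0, 0], -1],
  [[0, 0, 0], [0, 0, 0], -1],
  [[0, 0, 0], [0, 0, 0], -1],
  [[0, 0, 0], [0, 0, 0], -1],
  [[0, 0, 0], [0, 0, 0], -1],
  [[0, 0, 0], [0, 0, 0], -1],
], force=40)

```text
time_s: 3.72
eef_pos: [434.3, 106.6, 62.5]
eef_rot: [180.0, -0.1, 32.1]
contact_force: [-1.6, 0.3, 7.3]
gripper_width: 13.1
```

arm_command([
  [[0, 0, 0], [0, 0, -0.1], -1],
  [[0, 0, 0], [0, 0, -0.3], -1],
  [[0, 0, 0], [0, 0, -0.5], -1],
  [[0, 0, 0], [0, 0, -0.5], -1],
  [[0, 0, 0], [0, 0, -0.5], -1],
])

```text
time_s: 4.35
eef_pos: [433.5, 106.4, 160.8]
eef_rot: [-180.0, 0.0, 32.1]
contact_force: [-0.0, 0.3, -1.0]
gripper_width: 13.6
```

```bash
python3 -c "
from h import *
need([441.2,344.1,160],34.3)
f=snap('side'); save('side2',cv2.resize(f['color'][100:320,180:480],None,fx=2.6,fy=2.6))"
```

```text
turn [-0.      0.0001 -0.0122] shift [ 0.6643 -0.9863  0.004 ] | t 4.35 pos [433.5 106.4 160.8] rot [-1.7999e+02  2.0000e-02  3.2110e+01] F [-0.   0.3 -1. ] w 13.6
```

View pics/side2.png

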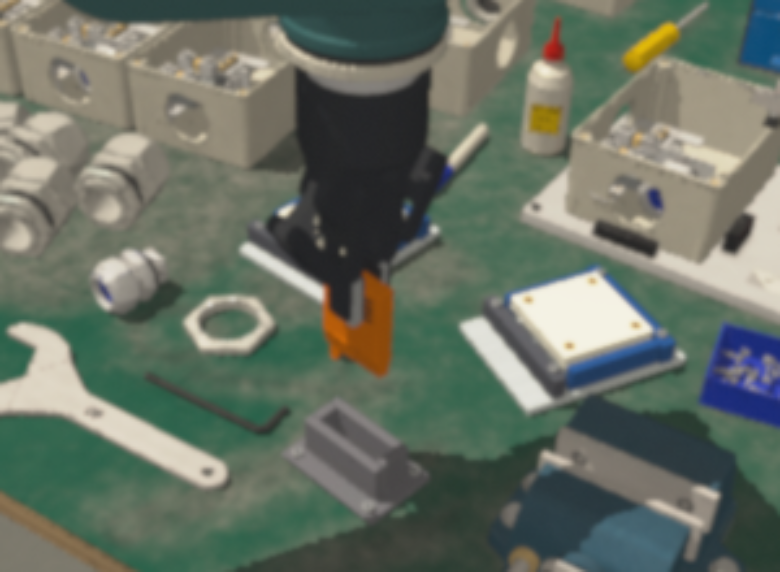

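The side view shows the spacer held upright in the jaws at crop (358,325), the stand empty, and the path to nest_a clear at that height. Now to a point above the gap.

arm_command([
  [[0, 0, -0.012], [0.2, -0.3, 0], -1],
  [[0, 0, -0.012], [0.4, -0.6, 0], -1],
  [[0, 0, -0.012], [0.6, -0.9, 0], -1],
  [[0, 0, -0.012], [0.665, -0.986, 0.1], -1],
  [[0, 0, -0.012], [0.665, -0.986, 0.2], -1],
  [[0, 0, -0.012], [0.665, -0.986, 0.2], -1],
  [[0, 0, -0.012], [0.665, -0.986, 0.2], -1],
])

```text
time_s: 5.28
eef_pos: [441.8, 343.3, 121.7]
eef_rot: [180.0, -0.0, 34.2]
contact_force: [0.6, 0.7, -0.0]
gripper_width: 13.2
```

```bash
python3 - <<'E'
from h import *
need([441.2,344.1,100],34.3)
f=snap('side');s=telemetry.observe();t=s['eef_pos']
a=np.radians(s['eef_rot'][2]);ex=np.array([np.cos(a),np.sin(a),0]);ey=np.array([-ex[1],ex[0],0])
g=f['color'];w=cloud(f);hsv=cv2.cvtColor(g,cv2.COLOR_RGB2HSV)
d=w-t
m=(hsv[...,0]<22)&(hsv[...,1]>150)&(hsv[...,2]>60)&(np.linalg.norm(d,axis=-1)<90)
L=np.stack([d[m]@ex,d[m]@ey,w[m][:,2]],-1)
print(len(L),L.min(0),L.max(0),np.percentile(L,[5,50,95],axis=0).round(1))
# project expected spacer (foot 56.5 below TCP) corners and expected gap outline
z0=t[2]-56.5
img=cv2.resize(g,None,fx=6,fy=6,interpolation=cv2.INTER_CUBIC)
def line(P,c):
    q=((proj(f,P)+.5)*6-.5).round().astype(int); cv2.polylines(img,[q],False,c,1,cv2.LINE_AA)
for sx in(-7,7):
    line([t+ex*sx+ey*sy+[0,0,z-t[2]] for sy,z in((-25,z0+15),(25,z0+15),(25,z0+68),(-25,z0+68),(-25,z0+15))],(0,0,255))
line([t+ex*sx+ey*sy+[0,0,z0-t[2]] for sx,sy in((-3.5,-25),(3.5,-25),(3.5,25),(-3.5,25),(-3.5,-25))],(0,255,255))
b=np.radians(34.3);nx=np.array([np.cos(b),np.sin(b),0]);ny=np.array([-nx[1],nx[0],0]);N=np.array([480.9,371.1,0])
for x,z in((-56,28),(-68,28),(40,28)): line([N+nx*x+ny*y+[0,0,z] for y in(-54,54)],(255,0,0))
c=((proj(f,N+nx*-48)[0])*6).astype(int); print(c/6)
y0=max(c[1]-330,0);x0=c[0]-380
save('align',img[y0:y0+560,x0:x0+760])
E
```

```text
turn [ 0.     -0.     -0.0005] shift [-1.000e-04 -5.000e-03  1.085e-01] | t 5.28 pos [441.8 343.3 121.7] rot [179.99  -0.    34.21] F [ 0.6  0.7 -0. ] w 13.2
375 [-21.65101154 -25.8077089   68.53081256] [  6.54630035  26.64331191 135.24069633] [[ -9.2 -23.7  73.6]
 [ -6.4 -14.1  96.7]
 [  3.8  21.6 132.1]]
[297.66666667 201.83333333]
```

View pics/align.png

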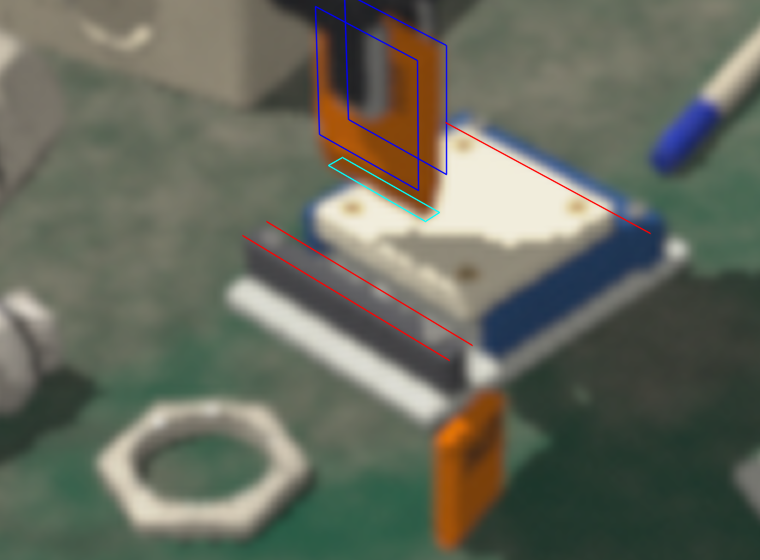

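The overlay shows the spacer over the gap, its foot near crop (380,190). The seen spacer and nest both sit about 1.5 px off my drawn lines, so I'll measure spacer against rail and tile in this same camera's cloud.

```bash
python3 - <<'E'
from h import *
f=load('side');g=f['color'];w=cloud(f);hsv=cv2.cvtColor(g,cv2.COLOR_RGB2HSV)
b=np.radians(34.3);nx=np.array([np.cos(b),np.sin(b),0]);ny=np.array([-nx[1],nx[0],0]);N=np.array([480.9,371.1,0])
L=np.stack([(w-N)@nx,(w-N)@ny,w[...,2]],-1)
P=lambda m,q=(2,10,50,90,98):np.percentile(L[m],q,axis=0).round(1).tolist()
near=(abs(L[...,0])<110)&(abs(L[...,1])<75)
sp=near&(hsv[...,0]<22)&(hsv[...,1]>150)&(hsv[...,2]>60)&(L[...,2]>65)
face=sp&(L[...,0]<-48)&(L[...,2]>88)&(L[...,2]<125); print('spacer -x face',face.sum(),P(face,(10,50,90)))
print('slope',np.polyfit(L[face][:,1],L[face][:,0],1), np.polyfit(L[face][:,2],L[face][:,0],1))
rf=near&(L[...,2]>12)&(L[...,2]<23)&(L[...,0]<-55)&(abs(L[...,1])<48); print('rail front',rf.sum(),P(rf,(10,50,90)),np.polyfit(L[rf][:,1],L[rf][:,0],1))
rt=near&(abs(L[...,2]-28)<3)&(L[...,0]<-48)&(abs(L[...,1])<48);print('rail top',rt.sum(),P(rt,(2,50,98)))
ti=near&(L[...,2]>31)&(L[...,2]<40)&(hsv[...,1]<80);print('tile top',ti.sum(),P(ti,(1,50,99)))
ck=near&(L[...,2]>12)&(L[...,2]<23)&(L[...,1]<-45)&(abs(L[...,0])<35);print('cheek -y face',ck.sum(),P(ck,(10,50,90)))
s2=sp&(L[...,1]<-20);print('spacer -y',P(s2,(2,10,50)), 'foot z',L[sp][:,2].min())
# top view, same frame
f=snap('top');g=f['color'];w=cloud(f);hsv=cv2.cvtColor(g,cv2.COLOR_RGB2HSV)
L=np.stack([(w-N)@nx,(w-N)@ny,w[...,2]],-1)
near=(abs(L[...,0])<110)&(abs(L[...,1])<75)
sp=near&(hsv[...,0]<22)&(hsv[...,1]>150)&(hsv[...,2]>60)&(L[...,2]>60)
print('top sees orange',sp.sum(), P(sp) if sp.sum()>10 else '')
E
```

```text
spacer -x face 165 [[-56.6, -24.1, 90.2], [-54.8, -15.1, 100.4], [-51.3, 20.0, 119.9]]
slope [ -0.0843362  -55.58554962] [-3.49017482e-02 -5.12760283e+01]
rail front 116 [[-69.4, -38.1, 13.3], [-68.3, 0.3, 17.6], [-66.8, 38.6, 21.9]] [ 5.60727183e-03 -6.81808159e+01]
rail top 145 [[-69.2, -46.6, 25.1], [-63.9, -2.5, 26.9], [-57.4, 43.1, 30.0]]
tile top 595 [[-44.4, -38.2, 31.1], [-6.1, -4.9, 32.7], [36.1, 40.4, 34.8]]
cheek -y face 85 [[-28.9, -50.9, 13.7], [-0.5, -49.6, 18.3], [27.6, -48.3, 21.9]]
spacer -y [[-56.1, -26.0, 72.1], [-55.1, -24.8, 80.3], [-50.9, -23.6, 108.0]] foot z 68.53081255974301
top sees orange 0
```

Same-camera numbers: rail front face at -68.2, rail inner face about -56, spacer face about -55. That puts the spacer centre at about -48, so it is aligned. I'll enter biased 0.6 mm toward the rail, in stages with force checks.

arm_command([
  [[0, 0, 0], [-0.003, 0, 0.07], -1],
  [[0, 0, 0], [-0.003, 0, 0.13], -1],
  [[0, 0, 0], [-0.003, 0, 0.15], -1],
  [[0, 0, 0], [-0.003, 0, 0.17], -1],
  [[0, 0, 0], [-0.003, 0, 0.19], -1],
  [[0, 0, 0], [-0.003, 0, 0.19], -1],
])

```text
time_s: 6.12
eef_pos: [441.0, 343.8, 83.1]
eef_rot: [180.0, 0.0, 34.3]
contact_force: [-0.4, -0.6, -1.0]
gripper_width: 13.5
```

```bash
python3 -c "
from h import *
need([441.2,344.1,64.5],34.3)"
```

```text
turn [ 0.      0.0001 -0.0001] shift [ 0.0016 -0.0007  0.0929] | t 6.12 pos [441.  343.8  83.1] rot [1.800e+02 2.000e-02 3.428e+01] F [-0.4 -0.6 -1. ] w 13.5
```

arm_command([
  [[0, 0, 0], [0, 0, 0.015], -1],
  [[0, 0, 0], [0.001, 0, 0.03], -1],
  [[0, 0, 0], [0.002, 0, 0.045], -1],
  [[0, 0, 0], [0.002, 0, 0.06], -1],
  [[0, 0, 0], [0.002, 0, 0.06], -1],
])

```text
time_s: 6.75
eef_pos: [441.3, 344.0, 71.0]
eef_rot: [-180.0, 0.0, 34.3]
contact_force: [1.0, -0.4, -1.2]
gripper_width: 13.4
```

arm_command([
  [[0, 0, 0], [0, 0, 0.01], -1],
  [[0, 0, 0], [0, 0, 0.02], -1],
  [[0, 0, 0], [0, 0, 0.028], -1],
  [[0, 0, 0], [0, 0, 0.028], -1],
  [[0, 0, 0], [0, 0, 0.028], -1],
])

```text
time_s: 7.38
eef_pos: [441.4, 344.1, 65.8]
eef_rot: [180.0, -0.0, 34.3]
contact_force: [0.1, -0.3, -1.0]
gripper_width: 13.3
```

Almost down with no load; I'll lower in small steps until it touches.

arm_command([
  [[0, 0, 0], [0, 0, 0.006], -1],
  [[0, 0, 0], [0, 0, 0.01], -1],
  [[0, 0, 0], [0, 0, 0.01], -1],
])

```text
time_s: 7.75
eef_pos: [441.6, 344.2, 64.5]
eef_rot: [-180.0, -0.0, 34.3]
contact_force: [-3.0, -1.1, 7.9]
gripper_width: 12.8
```

```bash
python3 -c "
from h import *
need([441.2,344.1,64.5],34.3)"
```

```text
turn [-0.     -0.0002 -0.0002] shift [-0.0021 -0.0007  0.0001] | t 7.75 pos [441.6 344.2  64.5] rot [-1.800e+02 -4.000e-02  3.427e+01] F [-3.  -1.1  7.9] w 12.8
```

It touched with 8 N at TCP z 64.5, exactly the expected depth (foot at 8). Now release and lift clear.

arm_command([
  [[0, 0, 0], [0, 0, 0], -0.3],
  [[0, 0, 0], [0, 0, 0], -0.2],
  [[0, 0, 0], [0, 0, 0], -0.1],
  [[0, 0, 0], [0, 0, 0], -0.1],
  [[0, 0, 0], [0, 0, -0.2], -0.1],
  [[0, 0, 0], [0, 0, -0.4], -0.1],
  [[0, 0, 0], [0, 0, -0.4], -0.1],
])

```text
time_s: 8.62
eef_pos: [442.4, 344.8, 147.0]
eef_rot: [-180.0, -0.3, 34.3]
contact_force: [0.3, -0.3, -0.4]
gripper_width: 38.2
```

```bash
python3 - <<'E'
from h import *
need([480.9,371.1,110],34.3)
f=snap('side');g=f['color'];w=cloud(f);hsv=cv2.cvtColor(g,cv2.COLOR_RGB2HSV)
b=np.radians(34.3);nx=np.array([np.cos(b),np.sin(b),0]);ny=np.array([-nx[1],nx[0],0]);N=np.array([480.9,371.1,0])
L=np.stack([(w-N)@nx,(w-N)@ny,w[...,2]],-1)
near=(abs(L[...,0])<110)&(abs(L[...,1])<75)
sp=near&(hsv[...,0]<22)&(hsv[...,1]>150)&(hsv[...,2]>60)&(L[...,2]>30)
print(np.percentile(L[sp],(2,50,98),axis=0).round(1))
fc=sp&(L[...,0]<-50)&(L[...,2]<70); print('face slope x/z',np.polyfit(L[fc][:,2],L[fc][:,0],1))
ti=near&(L[...,2]>31)&(L[...,2]<40)&(hsv[...,1]<80)&(L[...,0]>-39);print('tile',np.percentile(L[ti],(1,50,99),axis=0).round(1))
save('seated',cv2.resize(g[110:290,200:440],None,fx=3.2,fy=3.2,interpolation=cv2.INTER_CUBIC))
E
```

```text
turn [-0.     -0.0016 -0.0002] shift [ 0.2321 -0.0004  0.1864] | t 8.62 pos [442.4 344.8 147. ] rot [-179.99   -0.29   34.27] F [ 0.3 -0.3 -0.4] w 38.2
[[-56.5 -24.5  31.6]
 [-54.2  -4.5  58.8]
 [-43.1  22.6  75.7]]
face slope x/z [-6.46995956e-03 -5.42322316e+01]
tile [[-37.1 -38.9  31.1]
 [  9.4 -11.6  32.7]
 [ 37.9  38.4  35.2]]
```

View pics/seated.png

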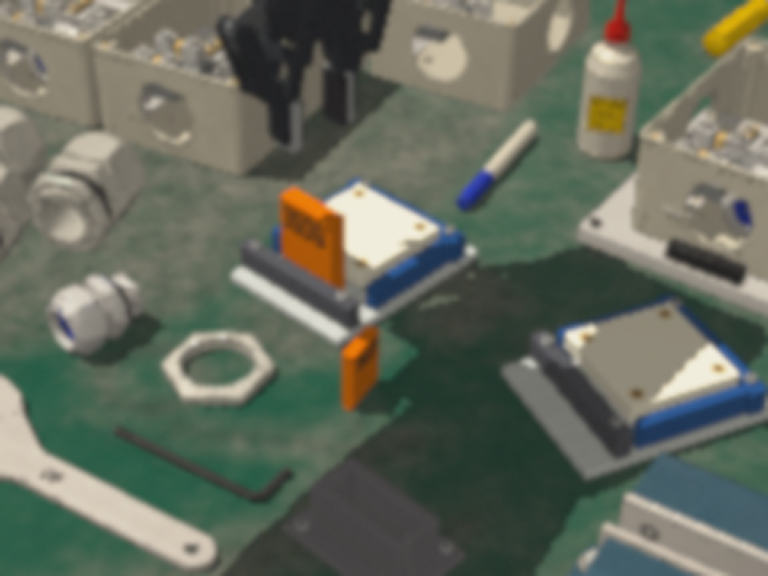

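The side view shows the spacer upright in the gap at crop (312,238), top about 76 mm, face vertical, tile at the fence, bystanders unmoved. Now shut the fingers and press the tile's centre.

arm_command([
  [[0, 0, 0], [0.15, 0, 0], -1],
  [[0, 0, 0], [0.232, 0, 0.1], -1],
  [[0, 0, 0], [0.232, 0, 0.2], -1],
  [[0, 0, 0], [0.232, 0, 0.3], -1],
  [[0, 0, 0], [0.232, 0, 0.4], -1],
  [[0, 0, 0], [0.232, 0, 0.45], -1],
  [[0, 0, 0], [0.232, 0, 0.45], -1],
  [[0, 0, 0], [0.232, 0, 0.45], -1],
])

```text
time_s: 9.68
eef_pos: [480.0, 370.4, 54.5]
eef_rot: [-180.0, -0.1, 34.3]
contact_force: [0.4, 0.3, -0.4]
gripper_width: 0.1
```

arm_command([
  [[0, 0, 0], [0, 0, 0.01], -1],
  [[0, 0, 0], [0, 0, 0.02], -1],
  [[0, 0, 0], [0, 0, 0.03], -1],
  [[0, 0, 0], [0, 0, 0.03], -1],
  [[0, 0, 0], [0, 0, 0.03], -1],
])

```text
time_s: 10.3
eef_pos: [480.0, 370.3, 48.1]
eef_rot: [-180.0, -0.0, 34.3]
contact_force: [0.8, -0.4, 5.6]
gripper_width: -0.2
```

arm_command([
  [[0, 0, 0], [0, 0, 0.008], -1],
  [[0, 0, 0], [0, 0, 0.016], -1],
  [[0, 0, 0], [0, 0, 0.016], -1],
  [[0, 0, 0], [0, 0, 0.016], -1],
])

```text
time_s: 10.8
eef_pos: [480.0, 370.4, 45.2]
eef_rot: [-180.0, -0.0, 34.3]
contact_force: [-1.7, -0.7, 7.6]
gripper_width: 0.3
```

```bash
python3 -c "
from h import *
need([480.9,371.1,45],34.3)"
```

```text
turn [-0.     -0.0003 -0.0002] shift [ 0.0057 -0.0005  0.001 ] | t 10.8 pos [480.  370.4  45.2] rot [-1.800e+02 -5.000e-02  3.427e+01] F [-1.7 -0.7  7.6] w 0.3
```

arm_command([
  [[0, 0, 0], [0, 0, 0.004], -1],
  [[0, 0, 0], [0, 0, 0.008], -1],
  [[0, 0, 0], [0, 0, 0.008], -1],
  [[0, 0, 0], [0, 0, 0.008], -1],
])

```text
time_s: 11.3
eef_pos: [480.1, 370.5, 44.9]
eef_rot: [180.0, -0.1, 34.3]
contact_force: [-7.4, -6.2, 23.4]
gripper_width: -0.3
```

```bash
python3 - <<'E'
from h import *
need([480.9,371.1,45],34.3)
f=snap('side');g=f['color'];w=cloud(f);hsv=cv2.cvtColor(g,cv2.COLOR_RGB2HSV)
b=np.radians(34.3);nx=np.array([np.cos(b),np.sin(b),0]);ny=np.array([-nx[1],nx[0],0]);N=np.array([480.9,371.1,0])
L=np.stack([(w-N)@nx,(w-N)@ny,w[...,2]],-1)
ti=(abs(L[...,0])<37)&(abs(L[...,1])<37)&(L[...,2]<40)&(hsv[...,1]<80)&(hsv[...,2]>90)
print('tile z',np.median(L[ti][:,2]),np.linalg.lstsq(np.c_[L[ti][:,:2],np.ones(ti.sum())],L[ti][:,2],rcond=None)[0])
save('press',cv2.resize(g[110:290,200:440],None,fx=3.2,fy=3.2,interpolation=cv2.INTER_CUBIC))
E
```

```text
turn [ 0.     -0.0004 -0.0002] shift [ 0.005  -0.0005 -0.0005] | t 11.3 pos [480.1 370.5  44.9] rot [ 1.800e+02 -7.000e-02  3.427e+01] F [-7.4 -6.2 23.4] w -0.3
tile z -797.2684049980421 [   2.06643806   -8.72590308 -501.0827798 ]
```

View pics/press.png

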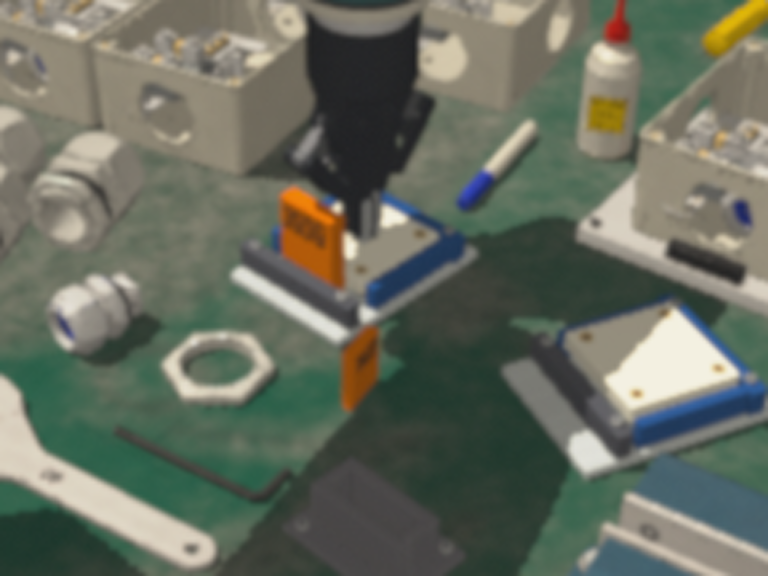

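The tile looks flush and the fingers are on it at crop (368,235). The spacer is unmoved, and the force jumped to 23 N at z 44.9, so the pad is on its stop. My tile-height number was spoiled by unfiltered depth outliers, so I'll hold for half a second and redo it before handing in.

arm_command([
  [[0, 0, 0], [0, 0, 0], -1],
  [[0, 0, 0], [0, 0, 0], -1],
  [[0, 0, 0], [0, 0, 0], -1],
  [[0, 0, 0], [0, 0, 0], -1],
])

```text
time_s: 11.85
eef_pos: [480.1, 370.5, 44.9]
eef_rot: [180.0, -0.1, 34.3]
contact_force: [-6.6, -5.2, 21.8]
gripper_width: 0.0
```

```bash
python3 - <<'E'
from h import *
b=np.radians(34.3);nx=np.array([np.cos(b),np.sin(b),0]);ny=np.array([-nx[1],nx[0],0]);N=np.array([480.9,371.1,0])
f=load('side');g=f['color'];w=cloud(f);hsv=cv2.cvtColor(g,cv2.COLOR_RGB2HSV)
L=np.stack([(w-N)@nx,(w-N)@ny,w[...,2]],-1)
ti=(abs(L[...,0])<36)&(abs(L[...,1])<36)&(abs(L[...,2]-28)<8)&(hsv[...,1]<80)&(hsv[...,2]>90)
print('tile',ti.sum(),np.median(L[ti][:,2]),np.linalg.lstsq(np.c_[L[ti][:,:2],np.ones(ti.sum())],L[ti][:,2],rcond=None)[0].round(3))
sp=(abs(L[...,0]+48)<20)&(abs(L[...,1])<40)&(hsv[...,0]<22)&(hsv[...,1]>150)&(hsv[...,2]>60)&(L[...,2]>30)
print('spacer',np.percentile(L[sp],(2,50,98),axis=0).round(1).tolist())
need([480.9,371.1,45],34.3)
E
```

```text
tile 302 26.526886624441893 [-1.0000e-02  3.5000e-02  2.7465e+01]
spacer [[-56.7, -24.6, 31.3], [-54.1, -4.5, 58.5], [-42.9, 22.9, 75.7]]
turn [ 0.     -0.0004 -0.0001] shift [ 0.005  -0.0005 -0.0005] | t 11.85 pos [480.1 370.5  44.9] rot [ 1.800e+02 -7.000e-02  3.427e+01] F [-6.6 -5.2 21.8] w 0.0
```

The tile dropped 6.2 mm in this camera and the spacer hasn't moved. The fit shows a 0.035 slope along y, near the limit, so I'll check it with a trimmed fit and with tile_b as the camera's baseline.

```bash
python3 - <<'E'
from h import *
for cam in('side','top'):
  f=snap(cam);g=f['color'];w=cloud(f);hsv=cv2.cvtColor(g,cv2.COLOR_RGB2HSV)
  for n,N,yaw,z in(('a',[480.9,371.1,0],34.3,27),('b',[633.3,200.6,0],12.5,33)):
    b=np.radians(yaw);nx=np.array([np.cos(b),np.sin(b),0]);ny=np.array([-nx[1],nx[0],0])
    L=np.stack([(w-N)@nx,(w-N)@ny,w[...,2]],-1)
    q=L[(abs(L[...,0])<34)&(abs(L[...,1])<34)&(abs(L[...,2]-z)<5)&(hsv[...,1]<80)&(hsv[...,2]>90)]
    if len(q)<30: print(cam,n,len(q)); continue
    for _ in range(8):
        A=np.c_[q[:,:2],np.ones(len(q))];c=np.linalg.lstsq(A,q[:,2],rcond=None)[0];r=q[:,2]-A@c;q=q[abs(r)<2.2*r.std()]
    print(cam,n,len(q),c.round(3),r.std().round(2))
E
```

```text
side a 239 [ 1.0000e-03 -1.9000e-02  2.6235e+01] 0.89
side b 656 [-2.0000e-03 -2.0000e-03  3.2849e+01] 0.88
top a 138 [3.6000e-02 6.0000e-03 2.9369e+01] 1.35
top b 817 [-0.0000e+00 -1.0000e-03  3.4797e+01] 1.23
```

The slopes disagree between cameras (side 0.001/-0.019, top 0.036/0.006 on few points). I'll settle it by averaging frames with an eroded mask.

```bash
python3 - <<'E'
from h import *
N=np.array([480.9,371.1,0]);b=np.radians(34.3);nx=np.array([np.cos(b),np.sin(b),0]);ny=np.array([-nx[1],nx[0],0])
for cam in('side','top'):
  F=[snap(cam) for _ in range(12)];f=F[0];D=np.stack([x['depth'] for x in F]);f['depth']=np.median(D,0);w=cloud(f);hsv=cv2.cvtColor(f['color'],cv2.COLOR_RGB2HSV)
  L=np.stack([(w-N)@nx,(w-N)@ny,w[...,2]],-1)
  m=(abs(L[...,0])<37)&(abs(L[...,1])<37)&(abs(L[...,2]-27.5)<5)&(hsv[...,1]<80)&(hsv[...,2]>90)
  m=cv2.erode(m.astype(np.uint8),np.ones((3,3)))>0
  q=L[m];A=np.c_[q[:,:2],np.ones(len(q))];c=np.linalg.lstsq(A,q[:,2],rcond=None)[0];r=q[:,2]-A@c
  print(cam,len(q),c.round(3),r.std().round(2),'bins x:',[(x,round(np.median(s),2),len(s)) for x in range(-30,40,15) if len(s:=q[abs(q[:,0]-x)<7.5][:,2])>4],'y:',[(y,round(np.median(s),2),len(s)) for y in range(-30,40,15) if len(s:=q[abs(q[:,1]-y)<7.5][:,2])>4])
need([480.9,371.1,45],34.3)
E
```

```text
side 195 [-3.0000e-03  2.0000e-03  2.6615e+01] 0.35 bins x: [(-30, np.float64(26.62), 16), (-15, np.float64(26.68), 55), (0, np.float64(26.57), 44), (15, np.float64(26.56), 48), (30, np.float64(26.49), 32)] y: [(-30, np.float64(26.58), 67), (-15, np.float64(26.6), 103), (0, np.float64(26.55), 25)]
top 71 [-2.600e-02  0.000e+00  2.791e+01] 0.52 bins x: [(-30, np.float64(28.6), 36), (-15, np.float64(28.41), 35)] y: [(-30, np.float64(28.41), 17), (-15, np.float64(28.65), 11), (15, np.float64(28.48), 18), (30, np.float64(28.41), 25)]
turn [ 0.     -0.0004 -0.0001] shift [ 0.0051 -0.0005 -0.0006] | t 13.15 pos [480.1 370.4  44.9] rot [ 1.800e+02 -7.000e-02  3.427e+01] F [-7.8 -5.  21.9] w 0.0
```

The side camera's average shows the tile flat (slopes 0.003 or less) and flush. The press is steady at 22 N, so I'm handing in.

```bash
python3 -c "
from h import *
print(order.close_job())"
```

```text
the job is handed in; nothing more can be done
None
```

I seated the large spacer upright in the wide-gap nest's gap and let go of it. I then pressed that nest's tile flush with shut fingertips and handed the job in while still pressing, at about 13 s of the 48 s allowed. The hand-in gave no verdict.

**Spacer:** the last side-camera check before hand-in shows it upright, about 2 mm or less from the middle of the rail. Its top is at about 76 mm, which puts its foot on the base plate. Pressing the tile did not move it.

**Tile:** it dropped about 6 mm onto the pad's stop and held there at a steady 22 N.

**Bystanders:** the other tile, the locknut, the hex key, the marker and the gland look unmoved in the pictures.

**Checks that disagreed:**
- **Tile height:** the first reading was spoiled by bad depth points.
- **Tile tilt:** single-frame fits gave slopes up to 0.036, close to the 0.04 limit. A 12-frame average from the side camera gave 0.003 or less, with the tile flush. The averaged top view still gave 0.026, but it covers only a narrow strip of 71 points, so I trusted the side camera.

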